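# Pull the speed knob off a polisher's control module

### The arm

A 7-joint arm with a two-finger parallel gripper is mounted at the origin on the work surface. World frame = base frame: x ahead of the robot, y to its left, z up, the work surface at z = 0. Lengths are in m, angles in degrees, forces in N, time in s.
With the tool pointing down it reaches from about 0.35 to 0.775 m from the base axis. Payload 3.1 kg.
Tool frame: the origin (TCP) lies on the centre line of the jaws, within the pads' length; the fingertips stand 17 mm ahead of it and the grasp point (between the pads) lies 2 mm behind it (robot.tip_reach is the distance from the TCP to the fingertips, in m); z points along the fingers, y is the line along which they close (so a half turn about z gives the same grasp; the last joint's range is limited). The gripper opens to 85 mm and grips with 20 to 120 N. Pads are 22 mm wide; open, the fingers measure 114 mm over their backs; the gripper's body (76 mm by 85 mm) begins 54 mm behind the grasp point. The pads swing forward as they close: fully open they stand 13 mm farther back than shut.
Start: joints at [63.673, 17.813, 0.802, 86.603, -0.252, 75.585, -1.558], TCP at [0.223, -0.503, 0.248] pointing down, gripper open.
Joint ranges: [-154.91, 154.91], [-16.99, 109.72], [-72.82, 74.43], [7.12, 147.25], [-82.49, 262.49], [11.32, 116.49], [-174.64, 174.64]. Speed limits (degrees/s): [159.86, 159.86, 180, 180, 180, 180, 180].

### API

Orientations are given as [roll, pitch, yaw] about the fixed x, y, z axes, in that order (R = Rz(yaw) Ry(pitch) Rx(roll)).
In Python, from station import robot, fingers, vision, workorder, recognise gives the robot as it stands. Calls block until the motion is done:
- robot.move_to(position, orientation): joint-space move of the TCP to a pose.
- robot.line_to(position, orientation=None, velocity=0.15, f_stop=None): straight line of the TCP; orientation=None keeps the orientation; velocity is the mean speed in m/s. With f_stop (N) it stops when the force on the tool has changed by that much, and returns True; else False.
- robot.move_j(angles): joint-space move.
- fingers.gripper_to(opening, force=None): opening from 0.0 (shut) to 1.0 (fully open); force is the grip in N (None keeps the last); returns when the fingers have stopped.
- robot.pause(seconds).
- robot.inverse_kinematics(position, orientation): joint angles nearest the present ones, or None.
- vision.grab_frame(name): name is "side" or "top" or "wrist"; returns the picture (420x560x3 uint8, red, green, blue); there is no depth.
- vision.calibration(name): a dict with "mtx" (3x3 intrinsics, pixels), "extrinsics" (4x4, takes a point from world to camera coordinates); the wrist camera has in their place "T_tool_cam" (4x4, takes a point from camera to tool coordinates, whose origin is the TCP and whose axes are the flange's). Camera axes: x right, y up, looking along -z (the intrinsics and any distortion apply to the point x, -y, -z); pixel columns grow to the right and rows downward; lengths in m; the calibration is good to about 2 mm. The wrist camera is an equidistant fisheye: a pixel r from the principal point sees the ray r / f radians off the axis. A picture is of the moment at which its call begins: read the wrist's pose just before it. calibration takes no time and is no camera call.
A pose or a line that the arm cannot do raises robot.PlanningError and nothing moves.
- workorder.close_job(): hands the job in; it is judged then, once.
Trained networks look in the newest picture that a camera, given by its name, has taken for a name from the list of things; names that differ only in an ending like _2 or _b are one class to them, and where a whole thing is asked for, a point or a joint stands for the part that bears it (a point fixed in the world has none). Each returns a list of dicts, best first, with "p" (0 to 1); they miss things now and then, are a little off and sometimes report something else, mostly with a low value. They report only what shows in the picture. A call takes as long as a camera call.
- recognise(label, camera): "rect" ([centre column, centre row, width, height] in pixels, round what is visible of it).
Readings, each from a call of its own:
- robot.current_time_s(): time.
- robot.current_joint_positions(): joint angles.
- robot.current_dq(): joint speeds.
- robot.current_joint_torque(): joint torques, N m.
- robot.current_tool_pos(): TCP position.
- robot.current_eef_rot(): TCP orientation.
- robot.current_contact_force(): force on the tool from outside, world axes, zero at the start.
- robot.current_torque(): the same for the moment, N m.
- robot.current_finger_gap(): opening from 0.0 (shut) to 1.0 (fully open).
- robot.current_gripper_force(): force on a finger pad.
Only numpy, scipy, OpenCV 4.12 (cv2) and the standard library are available. Lean on these libraries where they do the work, as an engineer would, in place of code of your own. Each camera call takes 0.05 s, during which the arm holds its last target. There are 200 camera calls.

### The job

The speed potentiometer of the polisher is to be replaced. Take the knob puller from its rack by the grip, slide its fork under the red-topped speed knob of the control module up to the spindle and pull the knob straight up until it pops off, without prying it sideways, touching it with your fingers or pushing hard on faceplate or spindle. Then gently stand the puller, knob still lying in its fork, upright in the empty half of the parts tray and let go; never let the knob fly or drop, and leave the blue-topped knob seated and everything else in place.

Things in the scene. Friction and masses are not known exactly. Their poses are not given: they have to be found in the camera images.
- panel: Control module of a polisher, fixed, lying face up: grey chassis under a level black faceplate of 165 (x) by 240 mm (y), face 60 mm above the origin, which is under its centre, and 60 to 66 mm above the bench (it stands on screw feet). Between the knobs (x = +20, y = -75 and +75 mm) a red rocker switch, 44 x 36 mm and 15 mm high, behind it a lamp. From x = -82 mm to the knobs the face is bare: room to slide along +x.
- speed_knob_center (a point): Centre (half-way up) of the speed knob: black, 29 mm across its skirt, 18 mm high, 25 g, red disc on top, snug on either spindle. Its flat underside is 9 mm below this point and 5 to 5.5 mm clear of the faceplate. It slides up under some 8 to 16 N; 5 to 6 mm up the spring leaves let go (the pull drops away), and 12 mm up it is clear of the spindle. z is its axis.
- water_knob_center (a point): Centre of the like knob with a blue disc on top, on the other spindle. It stays seated. Both spindles are 17 mm high and 8 mm square, with two spring leaves that grip the knob's bore; at the foot of each a round nut 11 mm across and 4 mm high, standing on the faceplate.
- puller_grip (a point): Centre of the puller's orange grip: 24 mm in x, 14 mm in y (take it across these), 54 mm tall. At the start it hangs upright in the rack. 39 to 43 mm below this point a bridge plate (x -24 to +12, y -22 to +22 mm); under it a C-frame open to +x and both sides: back post at x = -24 to -20 mm, fork at its foot. The post is clamped at a reach left by the last user: the fork's flat underside is 79 to 103 mm below this point.
- rack: Fixed grey rack in which the puller hangs, origin under its middle, x along its two rails. The rails, 90 mm long, 6 mm thick, 32 mm apart, 68 mm above the bench, carry the bridge plate by its edges, the C-frame hangs between them, the fork pointing along +x: lift the puller straight up by 80 mm or more to clear it. The puller weighs about 130 g and stands by itself on its fork.
- puller: Frame of the puller, 79 mm straight below puller_grip, same axes. The fork (mm): 3.5 thick, two tines 7.5 wide that point to +x, tips at x = +18, 28 over all; slot 13 wide (17 in the last 6 before the tips), its root at x = -6.5: when the nut meets the root, the grip is 1 mm past the spindle's axis.
- tray_empty (a point): Centre of the floor of the empty half of the blue parts tray (fixed). The floor is 4 mm above the bench, this half is 109 mm (x) by 112 mm (y) inside, walls and divider reach 28 mm above the bench and are 4 mm thick. x runs along the tray towards the divider and the half with the collars.
- collar_1: Brass collar, 26 mm across, 10 mm high, in the other half of the tray. Leave alone. Origin: underside.
- collar_2: Steel collar, 32 mm across, 8 mm high, in the other half of the tray. Leave alone. Origin: underside.
- mount_black: Black specimen mount, a disc 32 mm across, 20 mm high, on the bench. Leave alone. Origin: underside.
- mount_red: Dark red specimen mount, a disc 32 mm across, 20 mm high, on the bench. Leave alone. Origin: underside.
- lube_bottle: White bottle with a blue band, 52 mm across, 130 mm high, on the bench. Leave alone. Origin: underside.
- screwdriver: Yellow screwdriver, 190 mm long, lying on the bench beyond the module. Leave alone. Origin: underside, middle; x towards its tip.

How it is judged (in metres and radians):
On the way, in this order (a step that is already met when the one before it is completed fails the run):
1. the fork is under the speed knob, up to the spindle, the knob still seated (horizontal distance between puller_grip and speed_knob_center below 0.004 m and z of speed_knob_center in the frame of puller_grip above -0.092 m and angle between puller_grip's own z axis and vertical below 0.15 rad and z of speed_knob_center in the frame of panel below 0.078 m and horizontal distance between speed_knob_center and panel below 0.13 m), for 0.1 s.
2. the knob is lifted clear of its spindle, lying in the puller's fork (z of speed_knob_center in the frame of panel above 0.088 m and horizontal distance between puller_grip and speed_knob_center below 0.012 m and z of speed_knob_center in the frame of puller_grip between -0.094 and -0.06 m), for 0.1 s.
At the end, for the whole second after the job is handed in: Puller released and at rest, standing upright (within 0.15 rad) on the floor of the tray's empty half, grip and knob centre within 50 mm of the middle of that half each way, the knob lying in the fork, its centre within 12 mm of the line down from the grip (x of speed_knob_center in the frame of tray_empty between -0.05 and 0.05 m and y of speed_knob_center in the frame of tray_empty between -0.05 and 0.05 m and x of puller_grip in the frame of tray_empty between -0.05 and 0.05 m and y of puller_grip in the frame of tray_empty between -0.05 and 0.05 m and horizontal distance between puller_grip and speed_knob_center below 0.012 m and z of speed_knob_center in the frame of puller_grip between -0.094 and -0.06 m and z of puller_grip in the frame of tray_empty below 0.108 m and z of speed_knob_center in the frame of tray_empty below 0.018 m and angle between puller_grip's own z axis and vertical below 0.15 rad and linear speed of each of puller, speed_knob below 0.02 m/s); the robot touches nothing.
It fails at once if the puller pushes on the faceplate, nut or spindle with more than 25 N, or shoves or pulls at the knob with more than 30 N (contact force between puller and panel above 25 N or contact force between puller and speed_knob above 30 N).
It fails at once if the knob is pried: tilted more than 0.12 rad while on its spindle (z of speed_knob_center in the frame of panel below 0.086 m and horizontal distance between speed_knob_center and panel below 0.13 m and z of speed_knob_center in the frame of panel below 0.08 m and angle between speed_knob_center's own z axis and vertical above 0.12 rad).
It fails at once if the robot itself touches the speed knob before it is off (z of speed_knob_center in the frame of panel below 0.086 m and horizontal distance between speed_knob_center and panel below 0.13 m and contact force between any of the arm, the fingers and speed_knob above 1 N).
It fails at once if the knob flies or falls out of the fork (over 0.5 m/s while over 105 mm from the grip), or the puller is dropped (over 0.4 m/s while not held) ((distance between speed_knob_center and puller_grip above 0.105 m and linear speed of speed_knob above 0.5 m/s) or (contact force between the fingers and puller below 0.1 N and linear speed of puller above 0.4 m/s)).
It fails at once if the blue-topped knob is shifted more than 4 mm, or another bystander more than 20 mm (distance of water_knob_center from where it was at the start of the episode above 0.004 m or distance of any of collar_1, collar_2, mount_black, mount_red, lube_bottle, screwdriver from where it was at the start of the episode above 0.02 m).
It also fails if it takes over 72 s, if anything falls off the work surface, if the arm or the gripper's body presses on something with over 40 N, if the wrist force passes 120 N, or if a joint passes its speed limit or range.

## Working session

There is one attempt and no reset: what is moved stays moved. The work goes in short steps, each a Python script; the robot and the scene stay as the last script left them, time stands still between calls to the robot, and variables do not carry over. Pictures are saved under pics/ and viewed, at most 12 in all, crops included, and the job is handed in when it is done.

```bash
ls; mkdir -p pics
python3 - <<'E'
from station import robot, fingers, vision, workorder, recognise
import cv2,numpy as np
for c in ["side","top","wrist"]:
    im=vision.grab_frame(c); cv2.imwrite(f"pics/{c}0.png",im[:,:,::-1])
    k=vision.calibration(c); print(c,{a:np.round(b,4).tolist() if not isinstance(b,(str,)) else b for a,b in k.items()})
    for l in ["panel","speed_knob_center","water_knob_center","puller_grip","rack","puller","tray_empty","collar_1"]:
        print(l,[(round(d["p"],2),np.round(d["rect"],1).tolist()) for d in recognise(l,c)][:3])
print(robot.current_eef_rot(),robot.current_time_s())
a=cv2.imread("pics/side0.png");b=cv2.imread("pics/top0.png")
E
```

```text
pics
side {'mtx': [[415.8677, 0.0, 276.5252], [0.0, 415.8677, 206.8062], [0.0, 0.0, 1.0]], 'extrinsics': [[0.8982, -0.4396, 0.0078, -0.5535], [0.3084, 0.6426, 0.7014, -0.2354], [-0.3133, -0.6276, 0.7127, -0.84], [0.0, 0.0, 0.0, 1.0]]}
panel [(0.62, [253.2, 231.5, 113.2, 94.3])]
speed_knob_center [(0.4, [240.6, 193.4, 9.6, 10.8])]
water_knob_center [(0.73, [275.8, 236.6, 12.9, 13.9])]
puller_grip [(0.76, [262.0, 365.4, 32.3, 40.5])]
rack [(0.65, [264.3, 382.9, 65.4, 56.7])]
puller [(0.68, [264.4, 365.0, 35.2, 38.3])]
tray_empty [(0.6, [191.1, 158.3, 91.1, 59.4])]
collar_1 [(0.5, [212.8, 145.6, 11.2, 5.1]), (0.4, [204.2, 157.2, 7.8, 7.1])]
top {'mtx': [[527.7369, 0.0, 272.2199], [0.0, 527.7369, 205.3137], [0.0, 0.0, 1.0]], 'extrinsics': [[0.0133, -0.9998, 0.0176, -0.0187], [0.9928, 0.0154, 0.1188, -0.5998], [-0.1191, 0.0159, 0.9928, -1.1843], [0.0, 0.0, 0.0, 1.0]]}
panel []
speed_knob_center [(0.41, [237.8, 224.9, 8.7, 13.2])]
water_knob_center [(0.64, [305.9, 216.4, 13.3, 18.3]), (0.6, [377.8, 197.7, 17.6, 10.7])]
puller_grip [(0.89, [424.6, 285.8, 18.3, 23.9])]
rack [(0.78, [413.1, 282.6, 52.1, 55.8])]
puller []
tray_empty []
collar_1 [(0.65, [131.9, 232.2, 17.4, 13.1]), (0.58, [111.0, 213.6, 10.9, 11.9])]
wrist {'mtx': [[325.1923, 0.0, 285.4193], [0.0, 325.1923, 209.2425], [0.0, 0.0, 1.0]], 'T_tool_cam': [[0.0003, 0.9447, 0.3279, 0.0838], [1.0, -0.0, -0.0008, 0.0001], [-0.0008, 0.3279, -0.9447, -0.1243], [0.0, 0.0, 0.0, 1.0]]}
panel [(0.59, [224.8, 11.4, 42.9, 22.9])]
speed_knob_center []
water_knob_center []
puller_grip []
rack [(0.96, [223.9, 11.0, 43.5, 22.0])]
puller []
tray_empty []
collar_1 []
[1.79997700e+02 2.58897508e-03 2.39415810e+01] 1.35
```

View pics/top0.png

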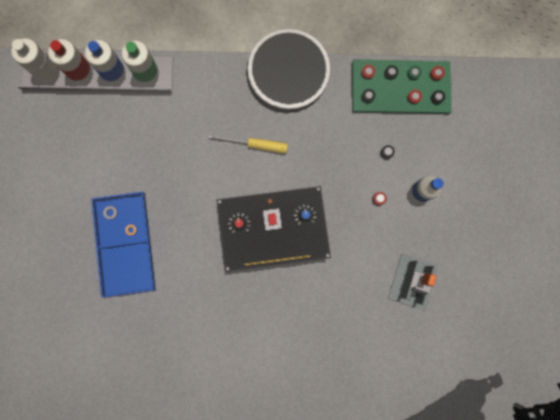

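View pics/side0.png

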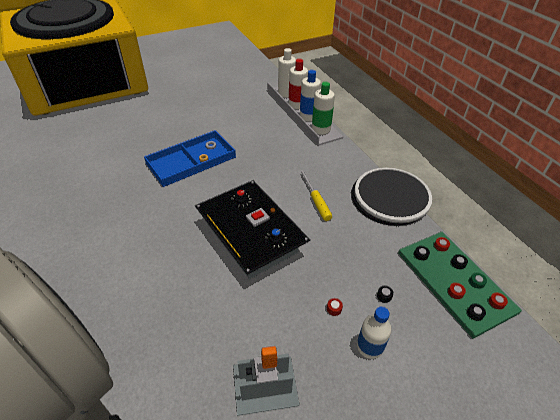

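The top view (world +x up, +y left) shows the red knob at about (238,223), the blue knob at (306,214), the grip at (431,280) and the tray's empty half at (127,270). The side view puts the orange grip at (269,357), the red knob at (241,193) and the blue knob at (276,233). The networks' boxes for the grip are several pixels off, so I'll use colour segmentation for it.

```bash
cat > h.py <<'E'
from station import robot, fingers, vision, workorder, recognise
import cv2,numpy as np
from scipy.spatial.transform import Rotation as Ro
def toolpose():
    T=np.eye(4);T[:3,:3]=Ro.from_euler('xyz',robot.current_eef_rot(),degrees=True).as_matrix();T[:3,3]=robot.current_tool_pos();return T
def campose(c,T=None):
    k=vision.calibration(c)
    return T@np.array(k["T_tool_cam"]) if c=="wrist" else np.linalg.inv(k["extrinsics"])
def ray(c,px,T=None):
    K=np.array(vision.calibration(c)["mtx"]);x=(px[0]-K[0,2])/K[0,0];y=(px[1]-K[1,2])/K[1,1]
    if c=="wrist":
        r=np.hypot(x,y);s=np.sin(r)/max(r,1e-9);d=np.array([x*s,-y*s,-np.cos(r)])
    else: d=np.array([x,-y,-1.])
    C=campose(c,T);d=C[:3,:3]@d;return C[:3,3],d/np.linalg.norm(d)
def proj(p,c,T=None):
    K=np.array(vision.calibration(c)["mtx"]);q=np.linalg.inv(campose(c,T))@np.append(p,1);v=np.array([q[0],-q[1],-q[2]])
    if c=="wrist":
        r=np.arctan2(np.hypot(v[0],v[1]),v[2]);n=v[:2]/np.hypot(v[0],v[1])*r
    else: n=v[:2]/v[2]
    return n*K[0,0]+K[:2,2]
def atz(r,z): o,d=r;return o+d*(z-o[2])/d[2]
def tri(rs):
    A=sum(np.eye(3)-np.outer(d,d) for o,d in rs);b=sum((np.eye(3)-np.outer(d,d))@o for o,d in rs);p=np.linalg.solve(A,b)
    return p,max(np.linalg.norm(np.cross(p-o,d)) for o,d in rs)
def grab(c,name=None):
    T=toolpose();im=vision.grab_frame(c)
    if name: cv2.imwrite(f"pics/{name}.png",im[:,:,::-1])
    return im,T
HSV=dict(orange=[((8,150,120),(17,255,255))],red=[((0,150,70),(6,255,255)),((173,150,70),(180,255,255))],blue=[((105,120,80),(125,255,255))])
def blobs(im,col,near=None,R=1e9,amin=6):
    h=cv2.cvtColor(im,cv2.COLOR_RGB2HSV);m=sum(cv2.inRange(h,a,b) for a,b in HSV[col])
    n,l,s,c=cv2.connectedComponentsWithStats(m)
    o=[(s[i,4],c[i],s[i,:4]) for i in range(1,n) if s[i,4]>=amin and (near is None or np.hypot(*(c[i]-near))<R)]
    return sorted(o,key=lambda t:-t[0])
down=lambda yaw:[180,0,yaw]
E
python3 - <<'E'
from h import *
np.set_printoptions(precision=4,suppress=True)
def q(c,col,near,R=14):
    im=cv2.imread(f"pics/{c}0.png")[:,:,::-1].copy();b=blobs(im,col,np.array(near),R);print(c,col,[(x[0],x[1],x[2]) for x in b[:2]]);return ray(c,b[0][1])
P={}
for n,col,t,s in [("grip","orange",(431,280),(269,357)),("speed","red",(238,223),(241,193)),("water","blue",(306,214),(276,233))]:
    P[n]=tri([q("top",col,t),q("side",col,s)]);print(n,P[n])
for n,px,z in [("tray corners",[(101,296),(155,291),(146,194),(94,199)],.028),("panel corners",[(219,202),(319,188),(330,257),(226,272)],.063),("rack",[(403,255),(438,263),(426,305),(390,298)],.0)]:
    print(n,[atz(ray("top",p),z)[:2] for p in px])
g=P["grip"][0]
robot.move_to([g[0]-.03,g[1],.28],down(23.9-40) if 0 else down(23.9))
im,T=grab("wrist","w1");print(proj(g,"wrist",T),[(x[0],x[1]) for x in blobs(im,"orange")[:3]],robot.current_time_s())
E
```

```text
top orange [(np.int32(57), array([430.9649, 279.6667]), array([428, 275,   7,  10], dtype=int32))]
side orange [(np.int32(119), array([268.7563, 350.8824]), array([262, 346,  15,  10], dtype=int32))]
grip (array([ 0.4345, -0.3444,  0.1315]), np.float64(0.0016424728400629917))
top red [(np.int32(24), array([238.25  , 223.5417]), array([235, 221,   7,   6], dtype=int32))]
side red [(np.int32(30), array([239.9333, 192.5333]), array([237, 190,   7,   6], dtype=int32))]
speed (array([0.5515, 0.0657, 0.082 ]), np.float64(0.0012503988267927623))
top blue [(np.int32(41), array([305.4634, 214.7805]), array([302, 212,   8,   7], dtype=int32))]
side blue [(np.int32(40), array([275.25, 231.55]), array([272, 228,   8,   7], dtype=int32))]
water (array([ 0.5732, -0.083 ,  0.0829]), np.float64(0.0012451882779306938))
tray corners [array([0.3879, 0.3754]), array([0.4006, 0.2538]), array([0.6229, 0.2835]), array([0.6093, 0.403 ])]
panel corners [array([0.6025, 0.1107]), array([ 0.6381, -0.1154]), array([ 0.4822, -0.1405]), array([0.4459, 0.0912])]
rack [array([ 0.4908, -0.3214]), array([ 0.4731, -0.4042]), array([ 0.375 , -0.3736]), array([ 0.3901, -0.2892])]
[297.9517 164.0359] [(np.int32(406), array([298.5862, 165.2512]))] 2.3583
```

View pics/w1.png

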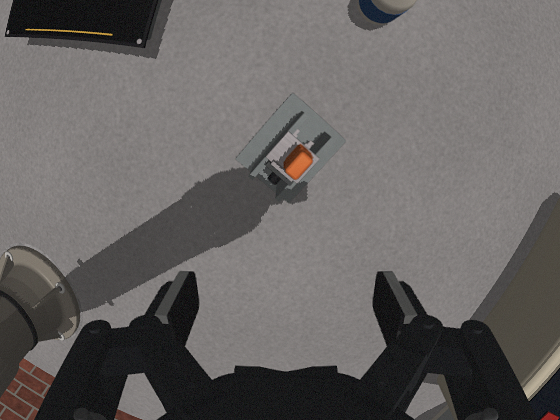

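The wrist picture shows the orange grip at (298,165). The black clamp/back post at (275,178) is towards the lower left, so the fork (+x) points up-right, about yaw -18°. I'll take closer views with the tool turned to match.

Run:
```python
from h import *
np.set_printoptions(precision=4,suppress=True)
g=np.array([.4345,-.3444,.138]);yaw=-17.5;a=np.radians(yaw);ux=np.array([np.cos(a),np.sin(a)]);uy=np.array([-ux[1],ux[0]])
rs=[]
for i,(dx,dy,z) in enumerate([(-.084,0,.24),(-.03,.05,.24),(-.03,-.05,.24)]):
    p=g[:2]+ux*dx+uy*dy
    robot.move_to([*p,z],down(yaw)); im,T=grab("wrist",f"g{i}")
    h=cv2.cvtColor(im,cv2.COLOR_RGB2HSV);m=cv2.inRange(h,(5,150,60),(18,255,255));v=h[:,:,2]
    vs=v[m>0];th=(np.percentile(vs,95)*.9);m2=((m>0)&(v>=th)).astype(np.uint8)
    m2=cv2.morphologyEx(m2,cv2.MORPH_OPEN,np.ones((3,3)))
    c=max(cv2.findContours(m2,0,1)[0],key=cv2.contourArea);r=cv2.minAreaRect(c);box=cv2.boxPoints(r)
    W=np.array([atz(ray("wrist",b,T),.138)[:2] for b in box])
    print(i,r,"full",m.astype(bool).sum(),len(vs[vs>=th]),atz(ray("wrist",r[0],T),.138)); E=np.roll(W,-1,0)-W
    print(" edges mm",np.linalg.norm(E,axis=1)*1e3,np.degrees(np.arctan2(E[:,1],E[:,0])))
    rs.append(ray("wrist",r[0],T))
print(tri(rs),tri(rs[1:]),robot.current_time_s())
ims=[cv2.resize(cv2.imread(f"pics/g{i}.png")[60:360,130:430],None,fx=1.3,fy=1.3) for i in (0,2)]
cv2.imwrite("pics/g.png",np.hstack(ims))
```

```text
0 ((283.0, 100.0), (28.0, 14.0), 90.0) full 618 415 [ 0.4349 -0.3451  0.138 ]
 edges mm [ 9.5364 19.5267  9.6269 19.5295] [-107.637   162.5531   72.3798  -17.7122]
1 ((356.5, 179.0), (26.0, 13.0), 90.0) full 992 351 [ 0.4351 -0.3455  0.138 ]
 edges mm [ 9.6544 19.6002  9.8773 19.4761] [-106.11    166.4885   73.221   -14.149 ]
2 ((211.5, 174.5), (27.0, 13.0), 90.0) full 945 356 [ 0.4355 -0.3452  0.138 ]
 edges mm [ 9.6359 20.0952  9.8595 20.2249] [-109.1352  159.0609   71.5716  -21.5592]
(array([ 0.4352, -0.3453,  0.138 ]), np.float64(0.0003195330737474968)) (array([ 0.4355, -0.3454,  0.1387]), np.float64(0.00013272395084425913)) 4.0667
```

View pics/g.png

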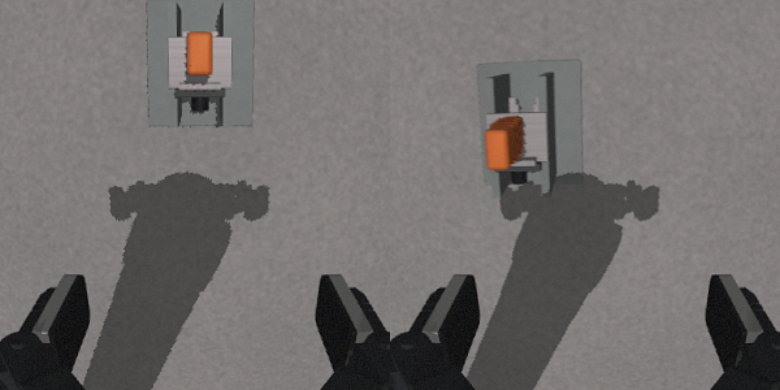

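The grip is at (0.4352, -0.3453) with its top at z≈0.138. The pictures show the clamp behind it and the fork tips pointing up the image, so tool x equals puller +x at yaw -17.5°. Next I'll survey the panel and tray, then take the puller.

Run:
```python
from h import *
np.set_printoptions(precision=4,suppress=True)
im=cv2.imread("pics/top0.png");h=cv2.cvtColor(im,cv2.COLOR_BGR2HSV);m=cv2.inRange(h,(100,140,60),(125,255,255));m[:180]=0;m[:,:60]=0;m[:,200:]=0
c=max(cv2.findContours(m,0,1)[0],key=cv2.contourArea);W=np.array([atz(ray("top",b),.024)[:2] for b in cv2.boxPoints(cv2.minAreaRect(c))]);print("tray",W)
S=np.array([.5515,.0657]);Wt=np.array([.5732,-.083]);yaw=8.3;a=np.radians(yaw);ux=np.array([np.cos(a),np.sin(a)]);uy=np.array([-ux[1],ux[0]])
R={"red":[],"blue":[]}
for i,(c0,dx,dy) in enumerate([(S,-.084,0),((S+Wt)/2,-.084,0),(Wt,-.084,0)]):
    robot.move_to([*(c0+ux*dx+uy*dy),.22],down(yaw)); robot.pause(.1); im,T=grab("wrist",f"p{i}")
    for n,k in (("red",S),("blue",Wt)):
        pp=proj([*k,.084],"wrist",T); b=blobs(im,n,pp,25,15)
        if b: r=ray("wrist",b[0][1],T);R[n].append(r);print(i,n,b[0][0],b[0][1],b[0][2],atz(r,.086))
for n in R: print(n,tri(R[n]))
print(robot.current_time_s())
g=np.array([.4352,-.3453]);y=-17.5
fingers.gripper_to(1.0)
robot.move_to([*g,.20],down(y)); robot.line_to([*g,.111],velocity=.08)
print(robot.current_tool_pos(),robot.current_contact_force())
fingers.gripper_to(0.0,90);robot.pause(.2)
print("gap",robot.current_finger_gap(),robot.current_gripper_force(),robot.current_contact_force(),robot.current_tool_pos(),robot.current_time_s())
im,T=grab("wrist","held")
```

```text
tray [[0.6052 0.4096]
 [0.6211 0.2925]
 [0.4029 0.2578]
 [0.388  0.3726]]
0 red 350 [282.2886  99.7943] [271  89  23  22] [0.5522 0.0655 0.086 ]
0 blue 257 [454.9455 109.144 ] [447  99  17  20] [ 0.5736 -0.0807  0.086 ]
1 red 322 [192.9783 102.5559] [183  92  21  21] [0.5523 0.0648 0.086 ]
1 blue 327 [377.6728 102.6972] [368  92  21  22] [ 0.5736 -0.0815  0.086 ]
2 red 251 [115.0398 109.6813] [107  99  17  21] [0.5524 0.0635 0.086 ]
2 blue 361 [287.4903 100.1967] [277  89  22  22] [ 0.5738 -0.0828  0.086 ]
red (array([0.5522, 0.0656, 0.0824]), np.float64(0.00019241478849306407))
blue (array([ 0.5738, -0.0827,  0.0822]), np.float64(0.00014745907729003493))
6.95
[ 0.4357 -0.3456  0.1117] [-0.9159  0.7906  0.6152]
gap 0.14966001374198226 87.61617422103882 [-0.0781  0.3627  1.3258] [ 0.4353 -0.3454  0.1111] 10.2917
```

Run:
```python
import cv2,numpy as np
a=cv2.imread("pics/p1.png")[:300];b=cv2.imread("pics/held.png")
cv2.imwrite("pics/v4.png",cv2.resize(np.vstack([a,b]),None,fx=.83,fy=.83))
```

```text
(no output)
```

View pics/v4.png

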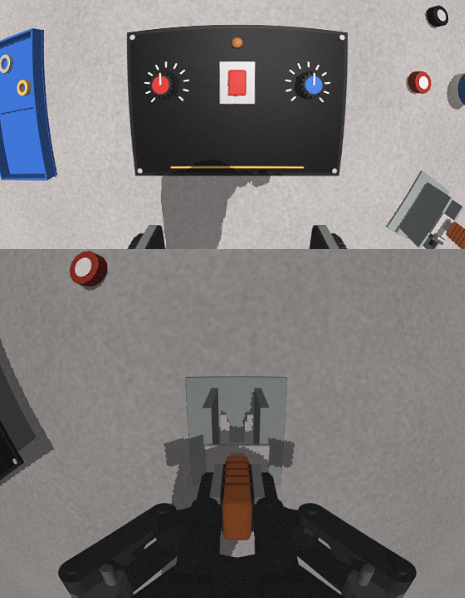

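Knob spacing measures 149.9 mm and the panel yaw is 8.3°. The red disc is at (0.5522, 0.0656) with its top at about 0.082. In the last picture the jaws hold the grip centrally and the tines show above it at about (240,415). Now I'll lift and hover in front of the knob.

```bash
cat >> h.py <<'E'
S=np.array([.5522,.0656]);YAW=8.29;_a=np.radians(YAW);UX=np.array([np.cos(_a),np.sin(_a)]);UY=np.array([-UX[1],UX[0]])
def st(): p=np.array(robot.current_tool_pos());d=p[:2]-S;return np.round([d@UX*1e3,d@UY*1e3,p[2]*1e3],2),np.round(robot.current_contact_force(),2),round(robot.current_time_s(),2)
E
python3 - <<'E'
from h import *
p=robot.current_tool_pos()
robot.line_to([p[0],p[1],.215],velocity=.12);print(st(),robot.current_finger_gap())
q=S-UX*.042
robot.move_to([*q,.24],down(YAW));robot.line_to([*q,.19],velocity=.1);robot.pause(.2);print(st(),robot.current_eef_rot())
im,T=grab("wrist","h1");cv2.imwrite("pics/h1c.png",cv2.resize(im[120:370,180:390,::-1],None,fx=2.4,fy=2.4,interpolation=2))
print(proj([*S,.0835],"wrist",T))
for r in (.079,.091,.103): # tine tips
    print(r,[proj(T[:3,3]+np.append(.018*UX+s*.014*UY,-r+.0035),"wrist",T).round(1) for s in (1,-1)])
E
```

```text
(array([-175.46, -389.28,  213.94]), array([-0.58, -0.44, -2.  ]), 11.36) 0.14948485192822775
(array([-4.1360e+01,  5.0000e-02,  1.9086e+02]), array([ 0.93, -0.66, -2.19]), 13.73) [ 1.79995848e+02 -1.06048080e-01  8.28577014e+00]
[284.81612755 159.90205962]
0.079 [array([263.1, 204.4]), array([306.3, 204.4])]
0.091 [array([264.2, 198.9]), array([305.2, 198.9])]
0.103 [array([265.3, 194. ]), array([304.2, 194. ])]
```

View pics/h1c.png

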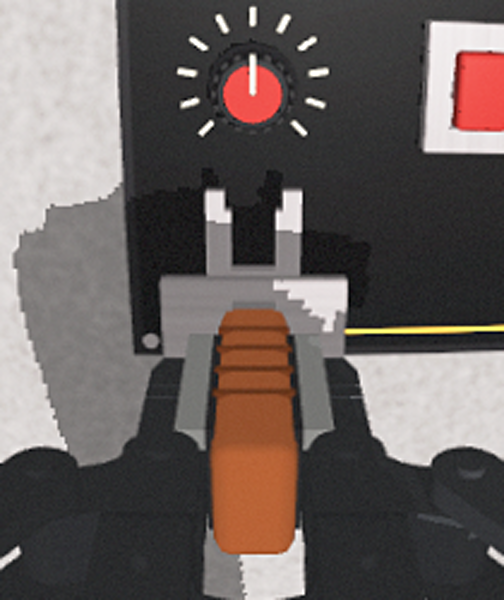

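The crop shows the tines centred at about column 285.8 (tips at row 198), against the red knob at column 285.0. That means the fork is well aimed, within about 0.5 mm, and the reach is about 92 mm. Next I'll touch down on the bare face.

Run:
```python
from h import *
q=S-UX*.042
robot.line_to([*q,.167],velocity=.05);robot.pause(.2);print(st())
hit=robot.line_to([*q,.135],velocity=.006,f_stop=4.0);print(hit,st());robot.pause(.2);print(st())
for k in range(2): robot.pause(.1);print(st())
im,T=grab("wrist","h2");cv2.imwrite("pics/h2c.png",cv2.resize(im[120:220,225:345,::-1],None,fx=5,fy=5,interpolation=2))
h=cv2.cvtColor(im,cv2.COLOR_RGB2HSV)
pk=proj([*S,.0825],"wrist",T);b=blobs(im,"red",pk,15);print(pk,[x[1:] for x in b[:1]])
pt=proj(T[:3,3]+np.append(.018*UX,-.0885),"wrist",T);print("tip",pt)
g=im.max(2).astype(float)
for r in range(int(pt[1])-4,int(pt[1])+14,2): print(r,g[r,258:314].astype(int).tolist())
```

```text
(array([-4.1710e+01,  3.0000e-02,  1.6734e+02]), array([ 0.25,  0.96, -0.89]), 14.59)
True (array([-4.1940e+01,  1.0000e-02,  1.5236e+02]), array([-0.15, -0.58,  4.85]), 17.26)
(array([-4.1930e+01,  2.0000e-02,  1.5235e+02]), array([-0.5 ,  0.36,  6.19]), 17.46)
(array([-41.93,  -0.  , 152.36]), array([-0.8 ,  0.23,  5.18]), 17.56)
(array([-4.1940e+01,  1.0000e-02,  1.5235e+02]), array([-0.51, -1.14,  5.11]), 17.66)
[284.70665922 169.8028228 ] [(array([284.71644295, 169.61912752]), array([271, 155,  29,  29], dtype=int32))]
tip [284.73203306 198.25375575]
194 [45, 46, 45, 47, 47, 49, 48, 44, 45, 46, 48, 48, 48, 47, 46, 49, 46, 48, 49, 52, 48, 46, 46, 50, 48, 46, 46, 50, 45, 42, 50, 48, 48, 48, 49, 49, 50, 49, 52, 51, 50, 48, 49, 46, 51, 50, 50, 52, 47, 51, 50, 51, 49, 48, 43, 54]
196 [49, 48, 46, 42, 47, 46, 44, 47, 48, 45, 45, 45, 41, 47, 45, 48, 48, 46, 46, 47, 44, 50, 47, 46, 46, 49, 42, 47, 46, 50, 48, 50, 48, 46, 45, 48, 48, 44, 45, 49, 48, 45, 49, 49, 47, 44, 50, 50, 52, 50, 52, 49, 49, 49, 47, 51]
198 [47, 43, 45, 45, 47, 46, 43, 44, 73, 66, 65, 76, 78, 79, 77, 55, 45, 45, 47,
[... 935 characters left out ...]
237, 238, 239, 239, 243, 177, 72, 78, 57, 42, 46, 41, 47, 43, 41, 46, 47, 48, 46, 50, 49, 48, 48, 43, 44, 45, 41, 85, 76, 99, 249, 240, 238, 238, 239, 239, 243, 247, 26, 44, 46, 46, 45, 50, 48, 48]
208 [41, 40, 40, 43, 42, 38, 40, 109, 252, 240, 236, 237, 238, 239, 240, 229, 222, 226, 117, 38, 44, 43, 47, 47, 45, 43, 48, 47, 43, 47, 48, 46, 44, 47, 43, 44, 75, 235, 221, 218, 240, 237, 238, 238, 238, 241, 243, 211, 32, 42, 47, 48, 53, 50, 49, 49]
210 [30, 31, 28, 32, 28, 24, 27, 60, 161, 238, 231, 231, 233, 234, 233, 233, 236, 249, 139, 37, 45, 44, 47, 40, 43, 45, 44, 43, 43, 45, 45, 48, 45, 46, 43, 38, 89, 255, 242, 237, 235, 237, 239, 239, 239, 241, 244, 212, 32, 45, 45, 48, 47, 51, 47, 45]
```

View pics/h2c.png

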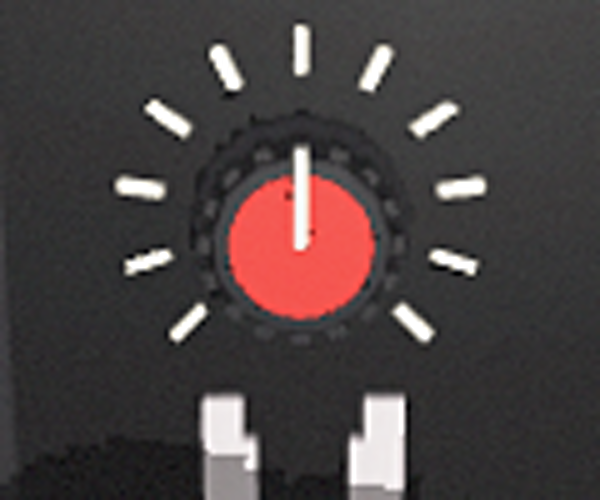

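The crop shows the tine tips at about row 199, slot centre at column 285.1, and knob centre at about 284.8. The fork is 0.2–0.3 mm to the -y side, and the face touch is at TCP z=0.1523. I'll raise 0.8 mm, shift 0.25 mm, and slide in.

Run:
```python
from h import *
sh=UY*.00025
P=lambda x,z:[*(S+UX*x+sh),z]
robot.line_to(P(-.042,.1532),velocity=.01);robot.pause(.5);print(st())
h=robot.line_to(P(-.020,.1532),velocity=.03,f_stop=5);print(h,st())
if not h:
    robot.pause(.2);print(st())
    h=robot.line_to(P(.004,.1532),velocity=.01,f_stop=5);print(h,st());robot.pause(.2);print(st(),robot.current_eef_rot())
im,T=grab("wrist","h3");cv2.imwrite("pics/h3c.png",cv2.resize(im[120:260,205:365,::-1],None,fx=4,fy=4,interpolation=2))
```

```text
(array([-41.98,   0.27, 153.2 ]), array([-0.02,  0.79, -1.37]), 18.59)
False (array([-20.2 ,   0.31, 153.11]), array([-1.06,  0.31, -1.17]), 19.48)
(array([-20.15,   0.25, 153.24]), array([-0.45,  0.16, -0.95]), 19.68)
False (array([  3.61,   0.27, 153.11]), array([-1.31, -0.25, -0.82]), 22.23)
(array([  3.66,   0.24, 153.1 ]), array([-1.55, -0.65, -0.38]), 22.43) [-179.99837836    0.20394129    8.28956501]
```

View pics/h3c.png

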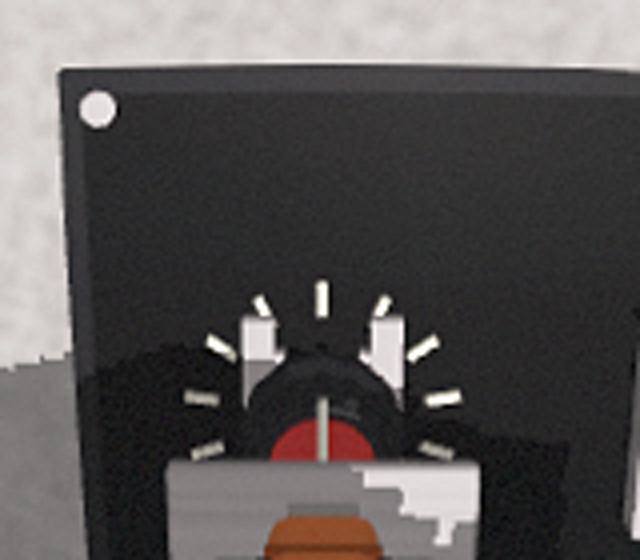

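The fork is symmetric under the knob, with the tine tips visible at about (259,199) and (302,199). The root hasn't clearly met the nut yet, so I'll creep forward until a light touch.

Run:
```python
from h import *
sh=UY*.00025
P=lambda x,z:[*(S+UX*x+sh),z]
print(st())
h=robot.line_to(P(.0075,.1532),velocity=.005,f_stop=4);print(h,st());robot.pause(.2)
for i in range(4): robot.pause(.05);print(st())
im,T=grab("wrist","h4");b=blobs(im,"red",proj([*S,.0825],"wrist",T),20);print([x[1:] for x in b[:1]],proj([*S,.0825],"wrist",T),proj([*(S+UX*.0096),.0825],"wrist",T))
```

```text
(array([  3.65,   0.25, 153.09]), array([-2.27,  0.05, -0.62]), 22.48)
True (array([  3.76,   0.25, 152.45]), array([ 0.54, -0.3 ,  2.9 ]), 22.95)
(array([  3.56,   0.25, 152.42]), array([1.66, 1.27, 6.46]), 23.2)
(array([  3.56,   0.25, 152.4 ]), array([0.95, 0.14, 4.92]), 23.25)
(array([  3.56,   0.24, 152.43]), array([1.04, 0.7 , 5.56]), 23.3)
(array([  3.55,   0.26, 152.42]), array([1.73, 0.35, 5.3 ]), 23.35)
[(array([291.14634146, 229.64634146]), array([287, 224,  12,  11], dtype=int32))] [285.11275438 237.32412976] [285.11285698 223.73261594]
```

The fork root met the nut at x≈3.6, and the tip and skirt pixels agree with the grip being about 1–2 mm past the axis. The face contact is light, about 5 N. I'll back off 1 mm and pull straight up slowly.

Run:
```python
from h import *
sh=UY*.00025
P=lambda x,z:[*(S+UX*x+sh),z]
robot.line_to(P(.0028,.1535),velocity=.01);robot.pause(.4);print(st())
for z in (.1545,.1555,.157,.159,.161,.164):
    robot.line_to(P(.0028,z),velocity=.008);print(st(),round(robot.current_eef_rot()[1],2))
robot.line_to(P(.0028,.185),velocity=.02);robot.pause(.3);print(st(),robot.current_finger_gap())
im,T=grab("wrist","h5");cv2.imwrite("pics/h5c.png",cv2.resize(im[120:300,185:385,::-1],None,fx=3,fy=3,interpolation=2))
```

```text
(array([  2.68,   0.24, 153.37]), array([-0.55, -0.12, -0.94]), 24.25)
(array([  2.58,   0.22, 154.34]), array([ 0.03,  0.2 , -2.6 ]), 24.52) 0.87
(array([  2.36,   0.22, 154.85]), array([-0.13, -0.19, -6.18]), 24.8) 0.91
(array([  2.41,   0.24, 156.57]), array([ 0.77,  0.23, -7.97]), 25.14) 0.9
(array([  3.3,   0.3, 160.3]), array([-1.6 , -0.84, -2.01]), 25.54) 0.75
(array([  3.24,   0.27, 161.49]), array([-0.48, -0.2 , -0.99]), 25.94) 0.77
(array([  2.91,   0.25, 164.06]), array([-0.08, -0.54, -1.34]), 26.47) 0.82
(array([  2.75,   0.23, 184.93]), array([-0.05,  0.33, -1.53]), 27.97) 0.1566547359772426
```

View pics/h5c.png

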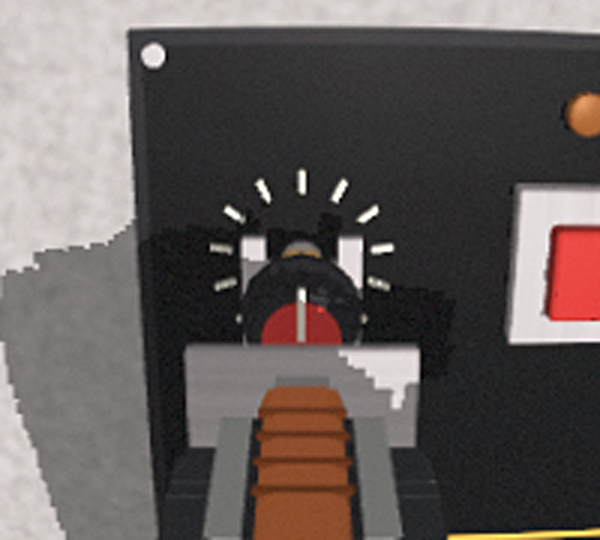

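The knob lies in the fork, with the disc at about (285,230), and the bare brass spindle shows behind it. The pull peaked at about 8 N and then dropped away. Now I'll carry it slowly to the tray, levelled.

Run:
```python
from h import *
p=robot.current_tool_pos();O=down(YAW)
robot.line_to([p[0],p[1],.235],O,velocity=.06)
C=np.array([.4533,.3244])
robot.line_to([*C,.235],O,velocity=.09);robot.line_to([*C,.15],O,velocity=.06);robot.pause(.3)
print(robot.current_tool_pos(),robot.current_eef_rot(),robot.current_time_s())
im,T=grab("wrist","t1");cv2.imwrite("pics/t1c.png",cv2.resize(im[:,:,::-1],None,fx=1.4,fy=1.4))
u=np.array([np.cos(np.radians(9)),np.sin(np.radians(9))]);v=np.array([-u[1],u[0]])
for a,b in [(.0545,.056),(.0545,-.056),(-.0545,.056),(-.0545,-.056)]: print(a,b,proj([*(C+u*a+v*b),.028],"wrist",T).round()*1.4)
```

```text
[0.45338355 0.3244334  0.15015812] [-1.79993438e+02 -1.79996473e-02  8.28913115e+00] 34.1
0.0545 0.056 [295.4 197.4]
0.0545 -0.056 [499.8 196. ]
-0.0545 0.056 [310.8 373.8]
-0.0545 -0.056 [490.  372.4]
```

View pics/t1c.png

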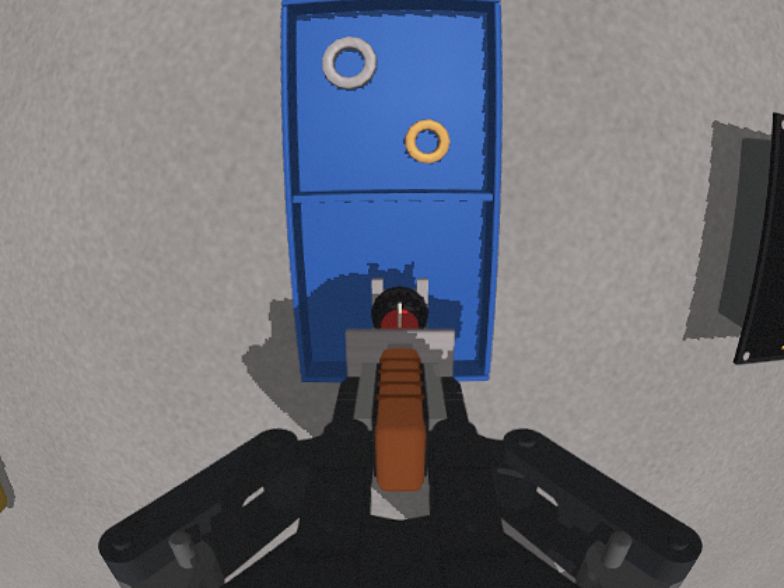

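The puller, with the knob in its fork, is over the empty half. The inner walls (about columns 297 to 493, divider row ~200, near wall ~375) agree with the prediction to a few mm. I'll lower it, release and retreat.

Run:
```python
from h import *
p=np.array(robot.current_tool_pos());O=down(YAW)
robot.line_to([p[0],p[1],.106],O,velocity=.03);robot.pause(.3);print(st())
h=robot.line_to([p[0],p[1],.085],O,velocity=.006,f_stop=3);robot.pause(.3);print(h,st(),robot.current_eef_rot())
fingers.gripper_to(.25,20);robot.pause(.3);fingers.gripper_to(.8);robot.pause(.3)
q=robot.current_tool_pos();print(st(),robot.current_finger_gap())
robot.line_to([q[0],q[1],.23],O,velocity=.07);robot.line_to([q[0]-.06*UX[0],q[1]-.06*UX[1],.26],O,velocity=.15);robot.pause(.5)
im,T=grab("wrist","e1");grab("side","e2");s=cv2.imread("pics/e2.png")[110:220,120:300]
w=cv2.imread("pics/e1.png")[0:330];cv2.imwrite("pics/e.png",np.vstack([w,cv2.resize(s,(442,270))[:, :].copy() if 0 else cv2.copyMakeBorder(cv2.resize(s,(442,270)),0,0,0,118,0)]))
gz=blobs(im,"orange")[0];print(gz[1],atz(ray("wrist",gz[1],T),.123),"t",robot.current_time_s(),robot.current_contact_force())
```

```text
(array([-60.41, 270.35, 106.07]), array([ 1.24, -1.45, -2.  ]), 36.07)
True (array([-60.44, 270.42,  96.27]), array([0.49, 0.25, 5.99]), 38.15) [-1.79998560e+02 -2.74443977e-03  8.29262915e+00]
(array([-61.49, 269.58,  94.91]), array([ 0.06, -0.42,  0.2 ]), 39.52) 0.8010678429726256
[284.19871795 129.76282051] [0.45288653 0.32404024 0.123     ] t 42.8 [-0.55464697 -0.2210193  -0.1712117 ]
```

View pics/e.png

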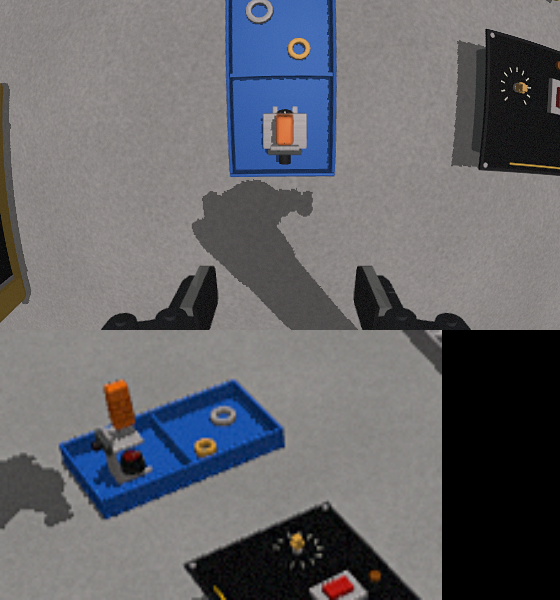

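The puller stands upright and released in the middle of the empty half. The knob lies in its fork, the spindle is bare and the collars are untouched.

```bash
python3 -c "
from h import *
print(workorder.close_job())"
```

```text
the job is handed in; nothing more can be done
None
```

The job is handed in at about 43 s of robot time: the speed knob came off with a straight pull of about 8 N, and the puller stands released and upright in the empty half of the tray with the knob in its fork; the hand-in returned no verdict.

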